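# Tilt and return the red-capped control bottle

## Robot

A 6-joint arm with a two-finger parallel gripper is mounted at the origin on a cart in front of the work surface, level with it; the furniture and walls round the work are solid. World frame = base frame: x ahead of the robot, y to its left, z up, the work surface at z = 0. Lengths are in mm, angles in degrees, forces in N, time in s.
With the tool pointing down it reaches from about 300 to 850 mm from the base axis. Payload 4.2 kg.
Tool frame: the origin (TCP) lies at the very end of the fingers, on their centre line; the grasp point (between the pads) lies 19 mm behind it; z points along the fingers, y is the line along which they close (so a half turn about z gives the same grasp; the last joint's range is limited). The gripper opens to 91 mm and grips with 3 to 60 N. Pads are 32 mm wide; open, the fingers measure 118 mm over their backs; the gripper's body (76 mm by 178 mm) begins 60 mm behind the grasp point.
Start: joints at [-75.917, 18.312, 89.639, -0, 72.044, -1.146], TCP at [151.044, -554.823, 213.976] pointing down, gripper open.
Joint ranges: [-177.97, 177.97], [-48.28, 115.42], [12.27, 149.76], [-77.06, 257.06], [2.81, 150.46], [-146.56, 146.56]. Speed limits (degrees/s): [147.25, 147.25, 180, 180, 180, 180].

## Interface

Orientations are given as [roll, pitch, yaw] about the fixed x, y, z axes, in that order (R = Rz(yaw) Ry(pitch) Rx(roll)).
In Python, from workcell import env, eyes gives the robot as it stands.
- The arm moves only by the tool send_rows, never from a script. Its argument "targets" is text: rows parted by semicolons, each of 7 numbers parted by spaces: the shift along the tool's x, y, z in m, then the turn, a rotation vector about the tool's x, y, z in degrees, then the opening in per cent of the stroke, from 0 (shut) to 100 (fully open). A call has 1 to 12 rows; each row is the pose to reach, as a shift and turn from the pose commanded when the call began, along the tool's axes at that moment; what a row does not reach only later rows make up. A row lasts 1/12 s, in which the tool goes at most 41.7 mm and 7.16 degrees, less where a joint would pass 70% of its speed; a pose out of reach is approached as far as the arm can. A call with a gripper value outside its range is refused whole. The fingers move at their own pace and stop on an object; "grip_force" is the grip in N (left out, the last holds). Time passes only in rows, so rows that repeat a pose let the fingers close. It gives the time, the measured TCP pose, the force, the opening and the grip force at its end, in the units of the state.
- env.state(): the state, without advancing time (a new reading comes with each control period).
- eyes.grab_frame(name): name is "scene" or "top" or "wrist"; returns a dict with "image" (480x640x3 uint8, blue, green, red), "fovy" (degrees; the focal length in pixels is half the picture's height over the tangent of half this angle, whatever the lens; pixels are square), "cx", "cy" (the principal point, pixels), "eye" and "attitude" of the camera in the world. Camera axes: x right, y up, looking along -z (the intrinsics and any distortion apply to the point x, -y, -z); pixel columns grow to the right and rows downward; lengths in mm; the calibration is good to about 2 mm. A picture is of the moment at which its call begins. There is no depth.
- env.job_done(): hands the job in; it is judged then, once.
The state is a dict: "time_s": time; "qpos": joint angles; "qvel": joint speeds; "effort": joint torques, N m; "ee_pos": TCP position; "ee_rot": TCP orientation; "force": force on the tool from outside, world axes, zero at the start; "torque": the same for the moment, N m; "gripper_width": finger opening in mm; "gripper_force": force on a finger pad.
Only numpy, scipy, OpenCV 4.12 (cv2) and the standard library are available. Lean on these libraries where they do the work, as an engineer would, in place of code of your own. Each camera call takes 0.05 s, during which the arm holds its last target. There are 200 camera calls.

## Task

Tilt the small brown control bottle with the red cap once before use (it is closed): pick it up clear of the worktop, tilt it over to about 45 degrees in any direction, hold it still at that angle for about two seconds (do not tip it right over), and bring it level again while still in the air. Then set it down gently, upright, in the middle of the round blue mat and let go. Leave the small brown bottles with the green and the blue cap standing where they are.

Things in the scene. Friction and masses are not known exactly. Their poses are not given: they have to be found in the camera images.
- red_bottle: Small closed brown bottle with a RED cap and red label band, standing upright on the worktop (z = 0). 62 mm tall: straight round body 36 mm in diameter up to 50 mm, short shoulder, fixed cap 19 mm in diameter. 28 to 49 g, loose; grasp it round the body from above. Origin: centre of its underside; z up along the bottle. Tilt it over the middle of the free worktop (about x 0.50, y 0.12, 0.2 m up).
- green_bottle: Same small brown bottle with a GREEN cap and green band: body 36 mm in diameter, 62 mm tall. It stands upright on the worktop and must be left alone. Loose; origin at the centre of its underside, z up along the bottle.
- blue_bottle: Similar, slightly bigger brown bottle with a BLUE cap and blue band: body 38 mm in diameter, 70 mm tall. It stands upright on the worktop and must be left alone. Loose; origin at the centre of its underside, z up along the bottle.
- bottle_mat: Round flat blue mat, 110 mm in diameter, with a thin white circle and a 5 mm high bead at its edge; fixed on the worktop, left of the bottles. Origin: centre of its underside; its flat top, where the bottle shall stand, is 3 mm higher. Surroundings: a tall analyser stands at the right from y = -0.30 on, and wall cabinets hang beyond x = 0.63 from z = 0.58 up: keep a leaning wrist clear of them.
Not all that is in view belongs to the job. What is shaped like the red_bottle but turquoise is not meant. Several things look just like the bottle_mat: the one meant starts farthest to the robot's right.

How it is judged:
By the outcome, as a careful person would: the job done as asked, in the order asked, and still so for the second after the job is handed in, with the robot touching nothing.
It also fails if it takes over 61 s, if anything falls off the work surface, if the arm or the gripper's body presses on something with over 40 N, if the wrist force passes 120 N, or if a joint passes its speed limit or range.

## Working session

There is one attempt and no reset: what is moved stays moved. The work goes in short steps, Python scripts to look and compute and a tool call to move; the robot and the scene stay as the last step left them, time stands still between calls to the robot, and variables do not carry over. Pictures are saved under pics/ and viewed, at most 10 in all, crops included, and the job is handed in when it is done.

Besides the shell and the picture viewer there is one more tool, called after "Emit:" as name(argument=value, ...), one argument or row to a line, values as JSON. send_rows: Moves the arm, as the interface text tells. Its arguments: {"type":"object","properties":{"targets":{"type":"string"},"grip_force":{"type":"number"}},"required":["targets"]}

```bash
mkdir -p pics
python3 - <<'E'
from workcell import env, eyes
import cv2
for n in("top","scene"):
    f=eyes.grab_frame(n);cv2.imwrite(f"pics/{n}0.png",f["image"]);print({k:v for k,v in f.items() if k!="image"})
print(env.state())
E
```

```text
{'fovy': 54.52278734855803, 'cx': 321.97168253587677, 'cy': 229.76832432960828, 'eye': array([ 295.42584642,  187.43664821, 1019.40396406]), 'attitude': array([ 10.11371563,   0.25291325, -89.84360532])}
{'fovy': 45.41547077946082, 'cx': 324.0466250494801, 'cy': 243.2482377606939, 'eye': array([ 29.60762533, 805.7291483 , 787.95306634]), 'attitude': array([  46.69609675,    0.64077063, -144.33349086])}
{'time_s': 0.1, 'qpos': array([-7.59163668e+01,  1.83481637e+01,  8.96983358e+01, -1.91799452e-03,
        7.20433270e+01, -1.14662264e+00]), 'qvel': array([-0.1495991 , -0.06698402, -0.12393841,  0.00669615, -0.06697376,
        0.0428346 ]), 'effort': array([-1.74628235e-04, -4.13333023e+01, -2.32510078e+01,  7.28088920e-02,
        4.22292470e-02, -6.42153373e-05]), 'ee_pos': array([ 150.92845715, -554.38319683,  213.20980706]), 'ee_rot': array([-1.79910155e+02,  2.57573330e-05,  1.52308486e+01]), 'force': array([ 0.58071486, -0.88248961,  0.07214666]), 'torque': array([ 0.01972348, -0.00607684, -0.03708504]), 'gripper_force': 0.0, 'gripper_width': 91.00950220645097}
```

View pics/top0.png

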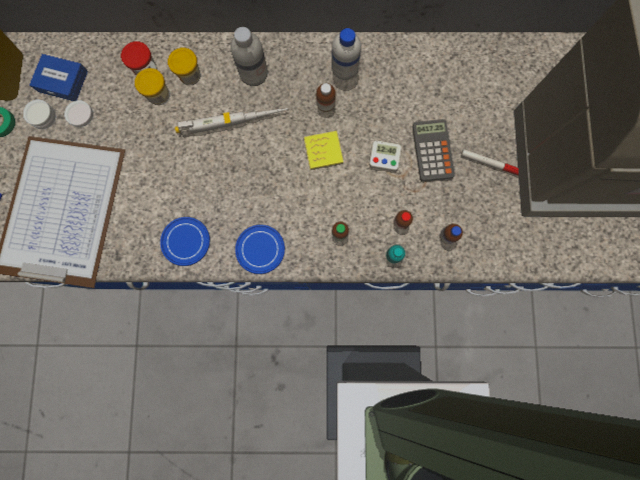

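View pics/scene0.png

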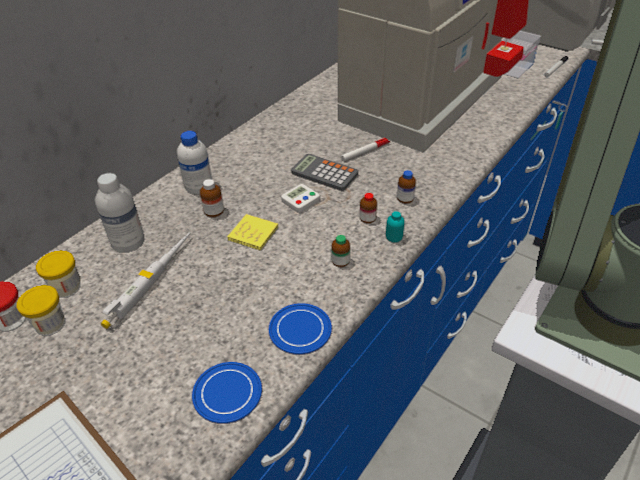

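The top view shows bottles at: red cap (404,218), green (340,229), blue (453,233), turquoise (397,253, decoy), brown with white cap (326,92, decoy). The mats are at (185,241) and (260,249). Image right is −y, so the mat at (260,249) is the one farthest to the robot's right. I'll confirm both with crops and measure.

```bash
cat > h.py <<'E'
import numpy as np, cv2
from scipy.spatial.transform import Rotation as R
from workcell import env, eyes
def px(f,u,v,z):
    h,_=f["image"].shape[:2]; fl=h/2/np.tan(np.radians(f["fovy"]/2))
    d=R.from_euler("xyz",f["attitude"],degrees=True).as_matrix()@[(u-f["cx"])/fl,-(v-f["cy"])/fl,-1]
    return (f["eye"]+d*(z-f["eye"][2])/d[2]).round(1)
E
python3 - <<'E'
from h import *
f=eyes.grab_frame("top")
s=eyes.grab_frame("scene")
im=f["image"]; hsv=cv2.cvtColor(im,cv2.COLOR_BGR2HSV)
for n,p,z in [("red",(404,218),62),("green",(340,229),62),("blue",(453,233),70),("turq",(397,253),62),("matL",(185,241),3),("mat",(260,249),3),("matl",(235.5,249),3),("matr",(285,249),3)]: print(n,px(f,*p,z))
for n,p,z in [("red",(368.5,196.5),62),("green",(340.5,239),62),("blue",(407,174),70),("mat",(300,328),3),("matL",(227,391),3)]: print("s",n,px(s,*p,z))
a=cv2.resize(im[195:285,220:480],None,fx=3,fy=3,interpolation=cv2.INTER_CUBIC)
b=cv2.resize(s["image"][155:365,240:440],None,fx=3,fy=3)[:,:600]
b=cv2.resize(s["image"][160:280,210:470],None,fx=3,fy=3,interpolation=cv2.INTER_CUBIC)
cv2.imwrite("pics/crop1.png",cv2.resize(np.vstack([a,b]),None,fx=.95,fy=.95))
E
```

```text
red [491.6  20.3  62. ]
green [467.9 154.5  62. ]
blue [458.5 -78.6  70. ]
turq [417.7  36.8  62. ]
matL [450.9 495.1   3. ]
mat [433.4 328.8   3. ]
matl [433.3 382.7   3. ]
matr [433.6 273.7   3. ]
s red [492.   21.5  62. ]
s green [467.  157.7  62. ]
s blue [461.3 -79.1  70. ]
s mat [432.  331.3   3. ]
s matL [450.  496.5   3. ]
```

View pics/crop1.png

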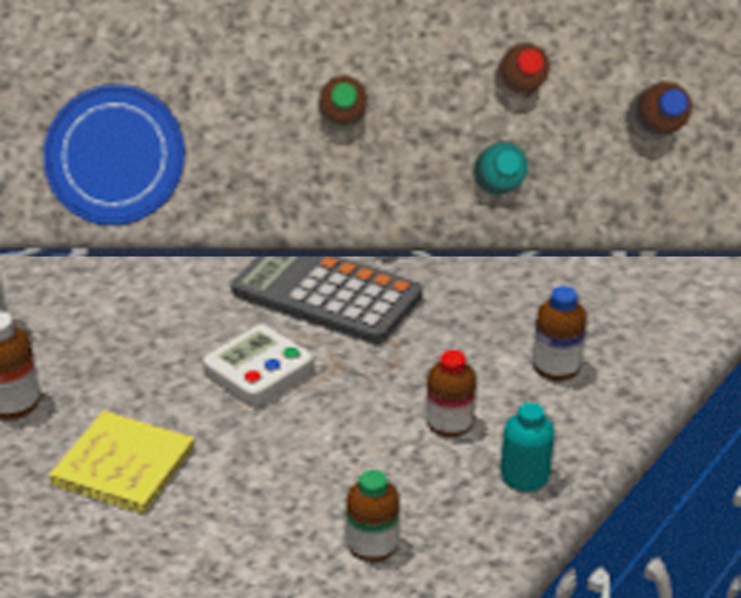

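The crop confirms it: red cap and red band on the brown bottle at about (492,20), clear of the turquoise decoy. The mat at (260,249) has a 109 mm measured diameter (expected 110). The two cameras agree within 3 mm. I'll move above the red bottle.

Emit:
send_rows(
  targets="0.01 -0.01 0 0 0 1 100;0.03 -0.029 0 0 0 2 100;0.057 -0.055 0 0 0 3 100;0.085 -0.082 0 0 0 4 100;0.113 -0.110 0 0 0 5 100;0.141 -0.137 0 0 0 6 100;0.169 -0.164 0 0 0 7 100;0.197 -0.191 0 0 0 8 100;0.225 -0.218 0 0 0 9 100;0.253 -0.245 0 0 0 10 100;0.281 -0.272 0 0 0 11 100;0.309 -0.300 0.005 0 0 12 100",
  grip_force=15,
)

```text
time_s: 1.2
ee_pos: [371.5, -182.8, 209.8]
ee_rot: [179.9, -0.1, 3.2]
force: [1.1, 0.3, 0.4]
gripper_width: 91.4
gripper_force: 0.0
```

Emit:
send_rows(
  targets="0.022 -0.032 0 0 0 1 80;0.044 -0.065 0 0 0 2 80;0.066 -0.098 0 0 0 3.2 80;0.088 -0.130 0 0 0 3.2 80;0.108 -0.160 0 0 0 3.2 80;0.124 -0.183 0 0 0 3.2 80;0.133 -0.197 0 0 0 3.2 80;0.133 -0.197 0 0 0 3.2 80;0.133 -0.197 0 0 0 3.2 80",
)

```text
time_s: 1.95
ee_pos: [491.9, 20.4, 208.5]
ee_rot: [180.0, 0.1, 0.1]
force: [0.4, -0.0, 0.2]
gripper_width: 73.3
gripper_force: 0.0
```

Run:
```python
from h import *
f=eyes.grab_frame("wrist");cv2.imwrite("pics/w1.png",f["image"]);print({k:v for k,v in f.items() if k!="image"});s=env.state();print(s["ee_pos"],s["ee_rot"])
```

```text
{'fovy': 64.19589498451987, 'cx': 320.395522535298, 'cy': 233.86811255585366, 'eye': array([572.52133946,  20.81662402, 378.22302102]), 'attitude': array([-1.65166758e+01, -4.82802870e-02, -8.99344724e+01])}
[491.48532764  19.70460955 208.61661036] [1.79961213e+02 7.10145222e-02 6.51464618e-02]
```

View pics/w1.png

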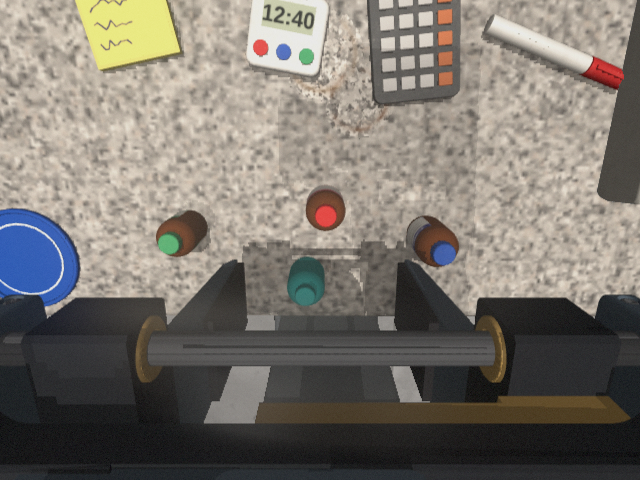

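The wrist view shows the red cap at (326,216) between the fingers, green cap at (168,243), blue cap at (443,253), turquoise at (305,295) and the mat at the left.

Run:
```python
from h import *
f=eyes.grab_frame("wrist")
for p,z in [((326,216),62),((168,243),62),((443,253),70),((305,295),62),((325,193),50)]: print(px(f,*p,z))
```

```text
[494.2  15.   62. ]
[470.1 152.   62. ]
[463.6 -84.9  70. ]
[420.6  33.7  62. ]
[511.8  15.7  50. ]
```

Emit:
send_rows(
  targets="0.001 0.0015 0.02 0 0 0 80;0.002 0.0035 0.045 0 0 0 80;0.002 0.0035 0.075 0 0 0 80;0.002 0.0035 0.105 0 0 0 80;0.002 0.0035 0.13 0 0 0 80;0.002 0.0035 0.15 0 0 0 80;0.002 0.0035 0.165 0 0 0 80;0.002 0.0035 0.178 0 0 0 80;0.002 0.0035 0.188 0 0 0 80;0.002 0.0035 0.195 0 0 0 80;0.002 0.0035 0.198 0 0 0 80;0.002 0.0035 0.198 0 0 0 80",
)

```text
time_s: 3.05
ee_pos: [493.8, 16.1, 10.7]
ee_rot: [180.0, 0.0, -0.0]
force: [0.4, 0.6, -0.0]
gripper_width: 73.1
gripper_force: 0.0
```

Emit:
send_rows(
  targets="0 0 0 0 0 0 60;0 0 0 0 0 0 50;0 0 0 0 0 0 44;0 0 0 0 0 0 40;0 0 0 0 0 0 36;0 0 0 0 0 0 32;0 0 0 0 0 0 28;0 0 0 0 0 0 24;0 0 0 0 0 0 20;0 0 0 0 0 0 20",
  grip_force=15,
)

```text
time_s: 3.88
ee_pos: [494.2, 16.5, 11.1]
ee_rot: [180.0, -0.0, 0.0]
force: [-0.5, -0.5, 2.6]
gripper_width: 35.9
gripper_force: 15.0
```

Emit:
send_rows(
  targets="0 0 -0.003 0 0 0 20;0 0 -0.01 0 0 0 20;0 0 -0.022 0 0 0 20;0 0 -0.038 0 0 0 20;0 0 -0.056 0 0 0 20;0 0 -0.076 0 0 0 20;0 0 -0.098 0 0 0 20;0 0 -0.12 0 0 0 20;0 0 -0.14 0 0 0 20;0 0 -0.158 0 0 0 20;0 0 -0.172 0 0 0 20;0 0 -0.18 0 0 0 20",
)

```text
time_s: 4.88
ee_pos: [494.7, 16.5, 193.2]
ee_rot: [180.0, -0.2, 0.0]
force: [0.7, 0.5, -1.0]
gripper_width: 35.3
gripper_force: 15.0
```

Emit:
send_rows(
  targets="0 -0.004 0 0 0 0 20;0 -0.012 0 0 0 0 20;0 -0.024 -0.003 0 0 0 20;0 -0.038 -0.006 0 0 0 20;0 -0.054 -0.01 0 0 0 20;0 -0.07 -0.013 0 0 0 20;0 -0.084 -0.016 0 0 0 20;0 -0.094 -0.018 0 0 0 20;0 -0.101 -0.02 0 0 0 20;0 -0.104 -0.02 0 0 0 20;0 -0.104 -0.02 0 0 0 20",
)

```text
time_s: 5.8
ee_pos: [493.8, 121.1, 210.6]
ee_rot: [180.0, 0.0, 0.1]
force: [-0.2, -0.2, -0.8]
gripper_width: 35.8
gripper_force: 15.0
```

Run:
```python
from h import *
f=eyes.grab_frame("scene");cv2.imwrite("pics/s2.png",f["image"]);s=env.state();print(s["time_s"],s["ee_pos"],s["qpos"].round(1),s["gripper_width"])
```

```text
5.85 [493.78295747 120.54017658 210.53421294] [ 12.4  12.5  98.4  -0.   69.2 102.4] 36.10808007936677
```

View pics/s2.png

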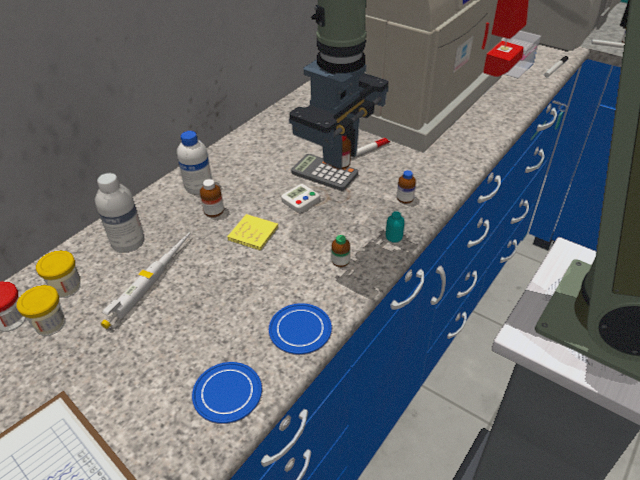

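The bottle is held at (345,155) and the others haven't moved. I'll tilt about the tool x axis, with the wrist leaning toward −y.

Emit:
send_rows(
  targets="0 0 0 1 0 0 20;0 0 0 3 0 0 20;0 0 0 6 0 0 20;0 0 0 9 0 0 20;0 0 0 12 0 0 20;0 0 0 15 0 0 20;0 0 0 18 0 0 20;0 0 0 21 0 0 20;0 0 0 24 0 0 20;0 0 0 27 0 0 20;0 0 0 29 0 0 20;0 0 0 30 0 0 20",
)

```text
time_s: 6.85
ee_pos: [494.0, 118.9, 210.4]
ee_rot: [-149.9, 0.0, -0.1]
force: [-0.8, 0.6, 0.2]
gripper_width: 35.7
gripper_force: 15.0
```

Run:
```python
from h import *
s=env.state();print(s["time_s"],s["ee_pos"],s["ee_rot"],s["qpos"].round(1),s["gripper_width"])
```

```text
6.85 [493.99059406 118.92079937 210.40940884] [-1.49931512e+02  3.88120480e-02 -1.29351375e-01] [ -7.   13.5 104.   32.   69.8  69.9] 35.71094049871627
```

Joint margins are fine. I'll go on by 15° more, then hold for about 2.3 s.

Emit:
send_rows(
  targets="0 0 0 1 0 0 20;0 0 0 3 0 0 20;0 0 0 6 0 0 20;0 0 0 9 0 0 20;0 0 0 12 0 0 20;0 0 0 14 0 0 20;0 0 0 15 0 0 20;0 0 0 15 0 0 20;0 0 0 15 0 0 20;0 0 0 15 0 0 20;0 0 0 15 0 0 20;0 0 0 15 0 0 20",
)

```text
time_s: 7.85
ee_pos: [494.1, 120.8, 211.3]
ee_rot: [-135.0, -0.1, 0.1]
force: [-1.1, 0.5, 0.3]
gripper_width: 36.0
gripper_force: 15.0
```

Run:
```python
from h import *
f=eyes.grab_frame("scene");cv2.imwrite("pics/s3.png",cv2.resize(f["image"][0:260,220:480],None,fx=2.2,fy=2.2));s=env.state();print(s["time_s"],s["ee_rot"],s["qpos"].round(1))
```

```text
7.9 [-1.35026350e+02 -5.09789464e-02  6.68976210e-02] [-14.6  17.5 106.9  45.   75.4  55.6]
```

View pics/s3.png

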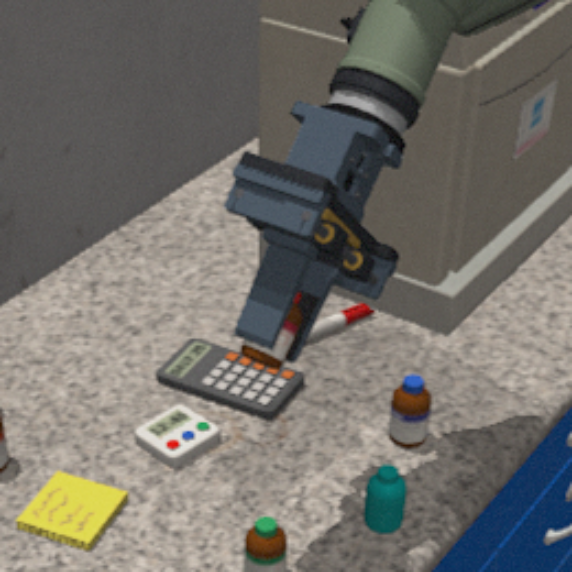

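Emit:
send_rows(
  targets="0 0 0 0 0 0 20;0 0 0 0 0 0 20;0 0 0 0 0 0 20;0 0 0 0 0 0 20;0 0 0 0 0 0 20;0 0 0 0 0 0 20;0 0 0 0 0 0 20;0 0 0 0 0 0 20;0 0 0 0 0 0 20;0 0 0 0 0 0 20;0 0 0 0 0 0 20;0 0 0 0 0 0 20",
)

```text
time_s: 8.9
ee_pos: [494.0, 120.5, 210.9]
ee_rot: [-135.0, -0.0, 0.0]
force: [0.8, 1.0, -0.8]
gripper_width: 35.6
gripper_force: 15.0
```

Emit:
send_rows(
  targets="0 0 0 0 0 0 20;0 0 0 0 0 0 20;0 0 0 0 0 0 20;0 0 0 0 0 0 20;0 0 0 0 0 0 20;0 0 0 0 0 0 20;0 0 0 0 0 0 20;0 0 0 0 0 0 20;0 0 0 0 0 0 20;0 0 0 0 0 0 20",
)

```text
time_s: 9.73
ee_pos: [494.0, 120.5, 210.9]
ee_rot: [-135.0, -0.0, 0.0]
force: [-0.0, 0.3, -1.0]
gripper_width: 35.4
gripper_force: 15.0
```

The picture shows the bottle held at 45° between the fingers (crop (285,330)). The hold lasted about 2.3 s, so I'll level it.

Emit:
send_rows(
  targets="0 0 0 0 0 0 20;0 0 0 -1 0 0 20;0 0 0 -3 0 0 20;0 0 0 -6 0 0 20;0 0 0 -10 0 0 20;0 0 0 -14 0 0 20;0 0 0 -18 0 0 20;0 0 0 -22 0 0 20;0 0 0 -26 0 0 20;0 0 0 -30 0 0 20;0 0 0 -34 0 0 20;0 0 0 -37 0 0 20",
)

```text
time_s: 10.73
ee_pos: [494.2, 121.1, 211.8]
ee_rot: [-172.2, -0.1, 0.1]
force: [-0.1, 0.9, -0.4]
gripper_width: 36.0
gripper_force: 15.0
```

Emit:
send_rows(
  targets="0 0 0 -3 0 0 20;0 0 0 -6 0 0 20;0 0 0 -7.5 0 0 20;0 0 0 -8 0 0 20;0 0 0 -8 0 0 20;0 0 0 -8 0 0 20;0 0 0 -8 0 0 20;0 0 0 -8 0 0 20",
)

```text
time_s: 11.4
ee_pos: [494.0, 120.0, 210.9]
ee_rot: [-180.0, 0.0, -0.0]
force: [0.2, -0.3, -0.5]
gripper_width: 36.1
gripper_force: 15.0
```

Emit:
send_rows(
  targets="-0.001 -0.005 0 0 0 0 20;-0.004 -0.015 0 0 0 0 20;-0.009 -0.03 0 0 0 0 20;-0.015 -0.052 0 0 0 0 20;-0.023 -0.08 0 0 0 0 20;-0.032 -0.108 0 0 0 0 20;-0.04 -0.136 0 0 0 0 20;-0.047 -0.162 0 0 0 0 20;-0.053 -0.184 0 0 0 0 20;-0.058 -0.2 0 0 0 0 20;-0.06 -0.208 0 0 0 0 20;-0.061 -0.21 0 0 0 0 20",
)

```text
time_s: 12.4
ee_pos: [432.2, 332.0, 210.8]
ee_rot: [-180.0, 0.0, 0.1]
force: [0.3, -1.2, -1.1]
gripper_width: 35.6
gripper_force: 15.0
```

Emit:
send_rows(
  targets="0 0 0 0 0 0 20;0 0 0 0 0 0 20;0 0 0 0 0 0 20",
)

```text
time_s: 12.65
ee_pos: [433.2, 329.6, 211.0]
ee_rot: [180.0, -0.0, -0.0]
force: [0.4, 0.4, -0.3]
gripper_width: 35.8
gripper_force: 15.0
```

Run:
```python
from h import *
f=eyes.grab_frame("wrist");cv2.imwrite("pics/w4.png",f["image"]);s=env.state();print(s["time_s"],s["ee_pos"],s["ee_rot"])
hsv=cv2.cvtColor(f["image"],cv2.COLOR_BGR2HSV);m=cv2.inRange(hsv,(105,170,90),(125,255,255))
n,l,st,c=cv2.connectedComponentsWithStats(m);print([(a.tolist()) for a in st[1:] if a[4]>500])
for u,v in [(320,190),(320,300)]:print(px(f,u,v,3))
```

```text
12.7 [433.2332851  329.55588811 210.9692735 ] [ 1.79981338e+02 -3.68631063e-03 -4.85696204e-02]
[]
[447.6 330.    3. ]
[327.3 330.3   3. ]
```

View pics/w4.png

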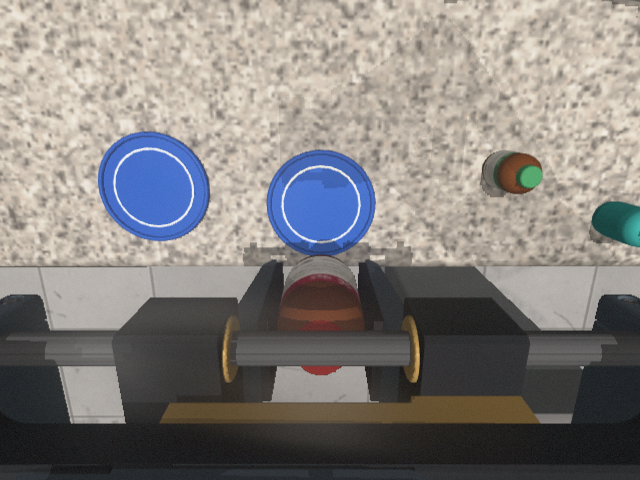

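The wrist view shows the mat spanning columns 267–375 and rows 150 to about 255. Its white circle spans columns 282–360 and rows 166–242. The bottle is held upright and the green one is untouched at (530,177).

Run:
```python
from h import *
f=eyes.grab_frame("wrist")
for u,v,z in [(321,150,5),(321,255,5),(267,203,5),(375,203,5),(321,166,3),(321,242,3),(282,204,3),(360,204,3)]:print(px(f,u,v,z))
```

```text
[486.8 329.    5. ]
[379.8 329.1   5. ]
[435. 383.   5.]
[434.8 275.    5. ]
[471.4 329.    3. ]
[393.4 329.1   3. ]
[433.6 368.3   3. ]
[433.4 289.8   3. ]
```

Emit:
send_rows(
  targets="0 0 0.005 0 0 0 20;0 0 0.018 0 0 0 20;0 0 0.036 0 0 0 20;0 0 0.058 0 0 0 20;0 0 0.08 0 0 0 20;0 0 0.102 0 0 0 20;0 0 0.124 0 0 0 20;0 0 0.144 0 0 0 20;0 0 0.16 0 0 0 20;0 0 0.172 0 0 0 20;0 0 0.18 0 0 0 20;0 0 0.184 0 0 0 20",
)

```text
time_s: 13.75
ee_pos: [432.5, 329.7, 25.7]
ee_rot: [179.9, 0.1, -0.0]
force: [0.3, 0.1, -0.1]
gripper_width: 35.6
gripper_force: 15.0
```

Emit:
send_rows(
  targets="0 0 0.002 0 0 0 20;0 0 0.004 0 0 0 20;0 0 0.006 0 0 0 20;0 0 0.008 0 0 0 20;0 0 0.009 0 0 0 20;0 0 0.01 0 0 0 20;0 0 0.011 0 0 0 20;0 0 0.012 0 0 0 20;0 0 0.0125 0 0 0 20;0 0 0.0125 0 0 0 20;0 0 0.0125 0 0 0 20",
)

```text
time_s: 14.67
ee_pos: [432.9, 330.5, 14.4]
ee_rot: [180.0, -0.0, 0.0]
force: [0.5, 0.7, -0.6]
gripper_width: 35.9
gripper_force: 15.0
```

Emit:
send_rows(
  targets="0 0 0.0003 0 0 0 20;0 0 0.0006 0 0 0 20;0 0 0.0006 0 0 0 20;0 0 0.0006 0 0 0 20",
)

```text
time_s: 15.0
ee_pos: [433.0, 330.5, 14.1]
ee_rot: [-180.0, -0.0, 0.0]
force: [-0.8, 0.3, 3.0]
gripper_width: 35.7
gripper_force: 15.0
```

Run:
```python
from h import *
for _ in range(3):
    f=eyes.grab_frame("scene");s=env.state();print(s["force"].round(1),s["ee_pos"].round(1))
cv2.imwrite("pics/s5.png",cv2.resize(f["image"][180:380,200:460],None,fx=3,fy=3,interpolation=cv2.INTER_CUBIC))
```

```text
[-1.3 -1.3  4.1] [433.  330.5  14.2]
[-1.3 -1.1  4.1] [433.  330.5  14.1]
[-1.3 -1.9  4.3] [433.  330.5  14.2]
```

View pics/s5.png

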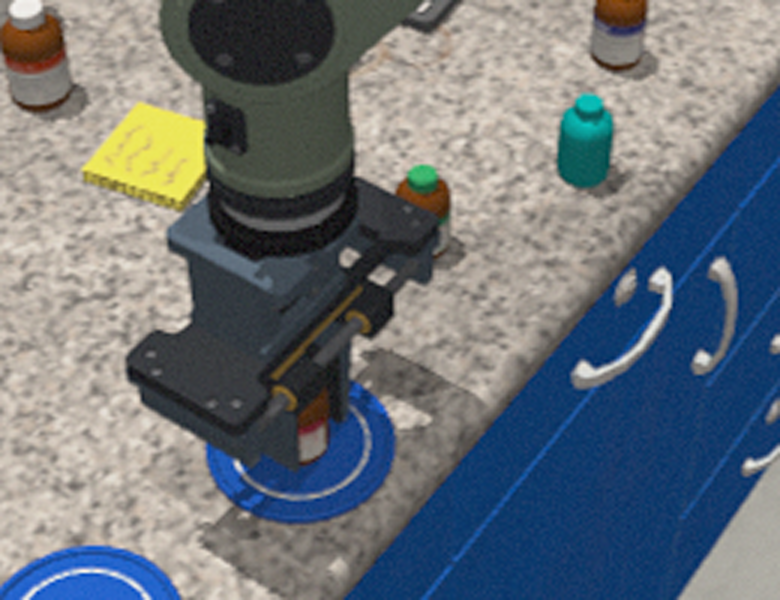

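The force rose by about 4 N upward, so the bottle is standing on the mat (crop (313,430)). I'll let go gently and rise.

Emit:
send_rows(
  targets="0 0 0 0 0 0 42;0 0 0 0 0 0 46;0 0 0 0 0 0 52;0 0 0 0 0 0 60;0 0 0 0 0 0 68;0 0 0 0 0 0 75;0 0 0 0 0 0 75;0 0 0 0 0 0 75;0 0 0 0 0 0 75",
)

```text
time_s: 15.9
ee_pos: [432.9, 330.5, 13.8]
ee_rot: [180.0, -0.0, 0.0]
force: [0.8, 0.2, 0.6]
gripper_width: 68.5
gripper_force: 0.0
```

Emit:
send_rows(
  targets="0 0 -0.003 0 0 0 75;0 0 -0.01 0 0 0 75;0 0 -0.02 0 0 0 75;0 0 -0.035 0 0 0 75;0 0 -0.055 0 0 0 75;0 0 -0.08 0 0 0 75;0 0 -0.105 0 0 0 75;0 0 -0.13 0 0 0 75;0 0 -0.15 0 0 0 75;0 0 -0.17 0 0 0 75;0 0 -0.18 0 0 0 75;0 0 -0.18 0 0 0 75",
)

```text
time_s: 16.9
ee_pos: [434.1, 331.4, 197.1]
ee_rot: [-179.8, -0.3, 0.0]
force: [-0.1, 0.5, 0.1]
gripper_width: 68.4
gripper_force: 0.0
```

Emit:
send_rows(
  targets="-0.02 0 0 0 0 0 75;-0.05 0 0 0 0 0 75;-0.07 0 0 0 0 0 75;-0.08 0 0 0 0 0 75;-0.08 0 0 0 0 0 75;-0.08 0 0 0 0 0 75",
)

```text
time_s: 17.4
ee_pos: [353.2, 330.5, 193.6]
ee_rot: [180.0, -0.0, 0.1]
force: [0.8, -0.7, 0.1]
gripper_width: 68.1
gripper_force: 0.0
```

Run:
```python
from h import *
w=eyes.grab_frame("wrist")["image"];f=eyes.grab_frame("scene")["image"][150:390,190:430]
cv2.imwrite("pics/end.png",np.hstack([cv2.resize(w,(400,300)),cv2.resize(f,(300,300))]));s=env.state();print(s["time_s"],s["ee_pos"],s["force"])
```

```text
17.5 [353.98419408 330.66248113 193.67066952] [0.00939036 0.62611542 0.50890676]
```

View pics/end.png

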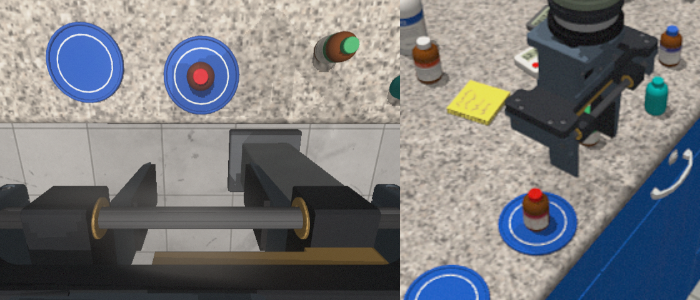

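The red bottle stands upright in the middle of the right mat (left pane (200,76)). The others haven't moved and the arm is clear.

```bash
python3 -c "
from workcell import env
print(env.job_done())"
```

```text
the job is handed in; nothing more can be done
None
```

The red-capped bottle was tilted to 45° for about 2.3 s, levelled in the air and set upright in the middle of the right-hand blue mat; the green and blue bottles were left alone, and the job was handed in at about 17.5 s (no verdict was shown).

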